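Calibrate the draught-shielded weighing cell

TASK

Calibrate the small weighing cell on the desk: slide its guard open, stand the largest of the three brass weights upright near the middle of the pan, let go of it and slide the guard fully shut again. Then push the green spring-loaded key down about halfway, 10 mm, so that its top is level with the orange-capped pillar beside it (never all the way down, which would wipe the calibration), keep it steady there for two seconds and finish while still holding it there. Leave the other two weights and the coating gauge where they are.

Things in the scene. Friction and masses are not known exactly. Their poses are not given: they have to be found in the camera images.
- cell: Weighing cell, fixed: white base 150 (x) x 320 (y) x 26 mm. Origin: centre of its underside; x points away from the robot at yaw 0, z up. y -160 to 0: open-topped chamber with clear walls, 142 x 150 mm inside; y 0 to 160: white housing, flat top at z 55 mm. Aluminium rails for the guard run along y at x = +-72 mm (inner faces +-67, top z 100 mm) A steel case 115 mm high stands behind it
- pan (a point): Centre of the top of the steel weighing pan, a flat disc 72 mm in diameter, fixed, 40 mm above the desk, in the chamber at x 0, y -85 mm of the cell; 60 mm below the rail tops. Axes as the cell's
- guard (a joint): Slide of the guard (clear cover in a blue frame, 138 x 160 mm, z 91 to 98 mm) along the cell's +y, m: 0 shut over the chamber, 0.145 fully open over the housing (covering the key, 8 mm above it). Stays where left; about 1.2 N friction. Fully open it leaves 134 (x) x 140 mm (y) clear above the pan
- handle (a point): Centre of the top of the guard's handle, a black upright block 50 mm (along the cell's x) by 14 mm (along its y, the sliding direction) by 32 mm high, top 129.5 mm above the desk. At x 0, y -22 mm of the cell with the guard shut; moves with the guard
- key (a joint): Travel of the green key, m: 0 up, 0.020 all the way down; 0.010 is the wanted halfway position. It springs back when let go: 3 N to start, 7 N at 0.010, 11 N at the bottom (400 N/m); smooth, no click
- key_top (a point): Centre of the flat top of the green round key (32 mm across, flat top 24 mm across), 84 mm above the desk when up, at x -12, y 85 mm of the cell; it moves straight down. It sits between the rails, reachable from above only with the guard shut
- index (a point): Centre of the top of the orange-capped pillar (12 mm across) that stands on the housing 52 mm from the key toward the cell's +x; its top is 74 mm above the desk, level with the key's top when that is pushed down 10 mm
- weight_1: The largest brass weight: a cylinder 32 mm in diameter with a neck and a knob, 46 mm tall, 0.2 kg. Origin: centre of its underside, z up. Its lower 25 mm are plain cylinder, good to grasp. Mind the tall drying oven behind the weights: its face stands at world x 0.605 from y -0.48 to 0.13, up to z 0.51, and its door handle sticks out to x 0.555 at y -0.02, z 0.19 to 0.36
- weight_2: Middle brass weight, same shape, 26 mm in diameter, 36 mm tall; stays where it is
- weight_3: Smallest brass weight, same shape, 20 mm in diameter, 30 mm tall; stays where it is
- coating_gauge: Grey hand-held coating gauge lying on the desk, 102 x 54 x 27 mm, origin at the centre of its underside; bystander

How it is judged:
On the way, in this order (a step that is already met when the one before it is completed fails the run):
1. the largest weight stands upright on the pan, let go (horizontal distance between weight_1 and pan below 0.022 m and z of weight_1 in the frame of pan between -0.004 and 0.004 m and angle between weight_1's own z axis and vertical below 0.1 rad and linear speed of weight_1 below 0.02 m/s and contact force between the fingers and weight_1 below 0.1 N), for 0.2 s.
2. the guard is shut, the key still up (value of joint guard below 0.005 m and value of joint key below 0.003 m), for 0.1 s.
3. the key is kept about halfway down by the gripper (value of joint key between 0.007 and 0.013 m and contact force between any of the fingers, the arm and key above 3 N), for 1.5 s.
At the end, for the whole second after the job is handed in: The robot is still holding the key 7 to 13 mm down, steady, with more than 3 N; the guard is shut to within 5 mm; the largest weight stands upright and still on the pan, within 22 mm of its centre (all of step 3 and velocity of joint key between -0.01 and 0.01 m/s and value of joint guard below 0.005 m and horizontal distance between weight_1 and pan below 0.022 m and z of weight_1 in the frame of pan between -0.004 and 0.004 m and angle between weight_1's own z axis and vertical below 0.1 rad and linear speed of weight_1 below 0.02 m/s); the arm keeps its last pose, push and grip.
It fails at once if the key is pushed all the way down (beyond 18 mm) (value of joint key above 0.018 m).
It fails at once if the middle weight is moved by more than 20 mm (distance of weight_2 from where it was at the start of the episode above 0.02 m).
It fails at once if the smallest weight is moved by more than 20 mm (distance of weight_3 from where it was at the start of the episode above 0.02 m).
It fails at once if the coating gauge is moved by more than 20 mm (distance of coating_gauge from where it was at the start of the episode above 0.02 m).
It also fails if it takes over 72 s, if anything falls off the work surface, if the arm or the gripper's body presses on something with over 40 N, if the wrist force passes 120 N, or if a joint passes its speed limit or range.

ROBOT

A 6-joint arm with a two-finger parallel gripper is mounted at the origin on a cart in front of the work surface, level with it; the furniture and walls round the work are solid. World frame = base frame: x ahead of the robot, y to its left, z up, the work surface at z = 0. Lengths are in m, angles in rad, forces in N, time in s.
With the tool pointing down it reaches from about 0.425 to 0.95 m from the base axis. Payload 14.7 kg.
Tool frame: the origin (TCP) lies midway between the tips of the shut fingers; the grasp point (between the pads) lies 19 mm behind it; z points along the fingers, y is the line along which they close (so a half turn about z gives the same grasp; the last joint's range is limited). The gripper opens to 85 mm and grips with 20 to 120 N. Pads are 22 mm wide; open, the fingers measure 114 mm over their backs; the gripper's body (76 mm by 85 mm) begins 54 mm behind the grasp point. The pads swing forward as they close: fully open they stand 13 mm farther back than shut.
Start: joints at [-1.171, 0.48, 1.596, -0, 1.065, -0.047], TCP at [0.281, -0.586, 0.231] pointing down, gripper open.
Joint ranges: [-2.75, 2.75], [-0.82, 2.05], [0.23, 2.67], [-1.56, 4.7], [0.09, 2.69], [-2.92, 2.92]. Speed limits (rad/s): [1.89, 1.89, 2.39, 3.01, 3.01, 3.01].

INTERFACE

Orientations are given as [roll, pitch, yaw] about the fixed x, y, z axes, in that order (R = Rz(yaw) Ry(pitch) Rx(roll)).
In Python, from cell import manip gives the robot as it stands.
- The arm moves only by the shell command python3 shift.py, which reads ROWS from standard input. ROWS is a JSON object whose key "offsets" holds a list of rows, 1 to 10 of them, each of 7 numbers: dx, dy, dz in m, then a rotation vector rx, ry, rz in rad, then the finger opening in m; each row shifts and turns the commanded pose from where the row before left it, along the tool's axes as they then stand; what a row does not reach is not made up. A row lasts 1/10 s, in which the tool goes at most 0.05 m and 0.15 rad, less where a joint would pass 70% of its speed; a pose out of reach is approached as far as the arm can. The fingers move at their own pace and stop on an object; the grip force is fixed at half the most. Time passes only in rows, so rows that do not move let the fingers close. It prints the time, the measured TCP pose, the force, the opening and the grip force at its end. Input that does not fit is refused with a message, and nothing moves.
- manip.get_state(): the state, without advancing time (a new reading comes with each control period).
- manip.grab_frame(name): name is "scene" or "top"; returns the picture (480x640x3 uint8, red, green, blue); there is no depth.
- manip.get_calibration(name): a dict with "camera_matrix" (3x3 intrinsics, pixels), "dist" ([k1, k2, p1, p2, k3] as OpenCV has them; the pictures are not rectified), "xyz" and "rotation" of the camera in the world. Camera axes: x right, y down, z forward; pixel columns grow to the right and rows downward; lengths in m; the calibration is good to about 2 mm. A picture is of the moment at which its call begins. get_calibration takes no time and is no camera call.
- manip.close_job(): hands the job in; it is judged then, once.
The state is a dict: "t": time; "qpos": joint angles; "joint_vel": joint speeds; "tau": joint torques, N m; "eef_pos": TCP position; "tcp_rot": TCP orientation; "wrist_force": force on the tool from outside, world axes, zero at the start; "moment": the same for the moment, N m; "finger_gap": finger opening in m; "grasp_force": force on a finger pad.
Only numpy, scipy, OpenCV 4.12 (cv2) and the standard library are available. Lean on these libraries where they do the work, as an engineer would, in place of code of your own. Each camera call takes 0.05 s, during which the arm holds its last target. There are 200 camera calls.

## Working session

There is one attempt and no reset: what is moved stays moved. The work goes in short steps, Python scripts to look and compute and a shell command to move; the robot and the scene stay as the last step left them, time stands still between calls to the robot, and variables do not carry over. Pictures are saved under pics/ and viewed, at most 13 in all, crops included, and the job is handed in when it is done.

```bash
ls; mkdir -p pics
python3 - <<'E'
from cell import manip
import cv2
for n in("scene","top"):
    im=manip.grab_frame(n); cv2.imwrite(f"pics/{n}0.png",im[:,:,::-1])
    c=manip.get_calibration(n); print(n,c)
print(manip.get_state())
E
```

```text
cell.py
pics
shift.py
scene {'camera_matrix': array([[506.893767  ,   0.        , 318.03227496],
       [  0.        , 506.893767  , 236.35839221],
       [  0.        ,   0.        ,   1.        ]]), 'dist': array([0.0496475, 0.       , 0.       , 0.       , 0.       ]), 'xyz': array([-0.07660252,  0.93394512,  0.84906767]), 'rotation': array([-2.14790153, -0.00618516, -2.61468072])}
top {'camera_matrix': array([[553.24843066,   0.        , 326.82966555],
       [  0.        , 553.24843066, 235.19534204],
       [  0.        ,   0.        ,   1.        ]]), 'dist': array([-0.14985376,  0.        ,  0.        ,  0.        ,  0.        ]), 'xyz': array([ 0.24798172, -0.0064721 ,  1.57822622]), 'rotation': array([-2.97048076e+00,  8.89488375e-04, -1.57905951e+00])}
{'t': 0.1, 'qpos': array([-1.17059107e+00,  4.80772032e-01,  1.59680160e+00,  1.92730098e-05,
        1.06509188e+00, -4.66437892e-02]), 'joint_vel': array([ 0.00049295, -0.00099928, -0.00053747, -0.00056539, -0.00031868,
       -0.00025462]), 'tau': array([ 3.36948600e-03, -9.52248716e+01, -4.31041467e+01,  1.33065387e-04,
        5.31032594e-03, -4.27392607e-06]), 'eef_pos': array([ 0.28074013, -0.58584637,  0.23073813]), 'tcp_rot': array([-3.14052175e+00, -6.68562048e-05,  4.46839664e-01]), 'wrist_force': array([ 0.39251885, -0.0677574 , -0.35497828]), 'moment': array([-0.06539182, -0.02078135,  0.01379382]), 'grasp_force': 0.0, 'finger_gap': 0.08541964314898493}
```

View pics/scene0.png

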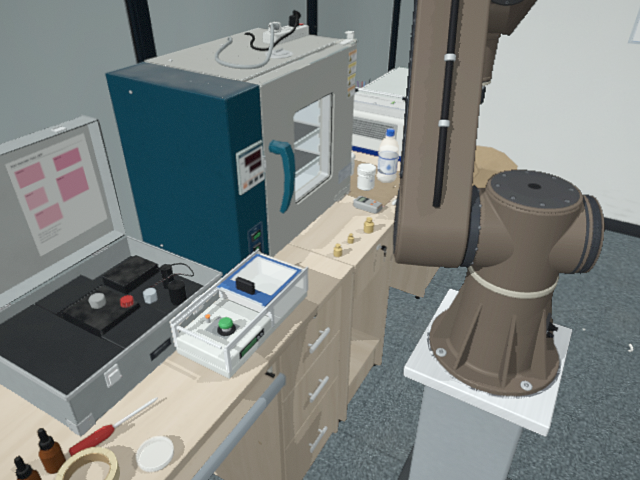

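View pics/top0.png

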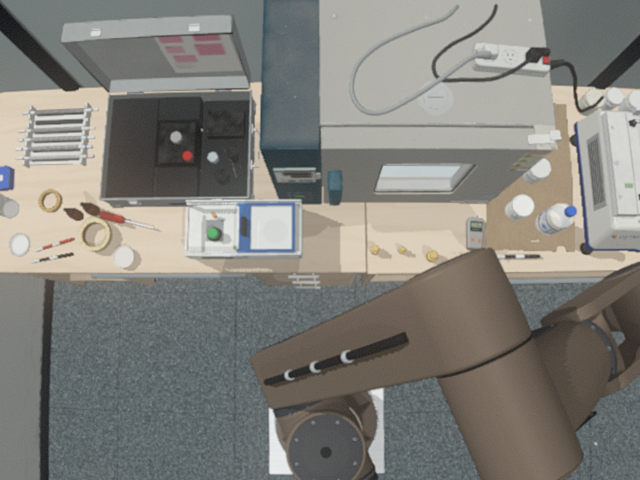

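The scene picture shows the cell left of the oven: green key at about (227,325), handle at (246,286). The weights are near (338,250), (350,238) and (369,224). The top picture shows the key at (214,234), handle at (244,227), and weights at (375,249), (402,250) and (432,256, the largest).

```bash
cat > h.py <<'E'
import numpy as np, cv2
from scipy.spatial.transform import Rotation as R
from cell import manip
def ray(n,uv):
    c=manip.get_calibration(n)
    p=cv2.undistortPoints(np.array(uv,float).reshape(-1,1,2),c["camera_matrix"],c["dist"]).reshape(-1,2)
    d=np.c_[p,np.ones(len(p))]@R.from_euler("xyz",c["rotation"]).as_matrix().T
    return c["xyz"],d
def plane(n,uv,z):
    o,d=ray(n,uv); return o+d*((z-o[2])/d[:,2])[:,None]
def tri(uv1,uv2):
    o1,d1=ray("scene",[uv1]);o2,d2=ray("top",[uv2])
    A=np.c_[d1[0],-d2[0]];s=np.linalg.lstsq(A,o2-o1,rcond=None)[0]
    a=o1+s[0]*d1[0];b=o2+s[1]*d2[0];return (a+b)/2,np.linalg.norm(a-b)
def blobs(im,lo,hi,roi,amin=8):
    x0,y0,x1,y1=roi
    m=cv2.inRange(cv2.cvtColor(im[y0:y1,x0:x1],cv2.COLOR_RGB2HSV),lo,hi)
    n,l,s,c=cv2.connectedComponentsWithStats(m)
    return [(c[i]+[x0,y0],s[i]+[x0,y0,0,0,0]) for i in range(1,n) if s[i][4]>=amin]
E
python3 - <<'E'
from h import *
I={n:manip.grab_frame(n) for n in("scene","top")}
rois={"scene":((165,240,315,385),(325,210,385,262)),"top":((180,195,305,262),(365,238,445,266))}
for n in I:
    im=I[n];a,b=rois[n]
    for nm,lo,hi,r in(("green",(50,100,50),(85,255,255),a),("orange",(5,110,120),(18,255,255),a),("blue",(100,120,60),(125,255,255),a),("brass",(15,105,60),(32,255,255),b),("dark",(0,0,0),(180,255,55),a)):
        for c,s in blobs(im,lo,hi,r): print(n,nm,c.round(1),s)
    for k,r in enumerate((a,b)):
        x0,y0,x1,y1=r; cv2.imwrite(f"pics/c_{n}{k}.png",cv2.resize(im[y0:y1,x0:x1,::-1],None,fx=4,fy=4,interpolation=cv2.INTER_CUBIC))
ims=[cv2.imread(f"pics/c_{n}.png") for n in("top0","top1","scene1")]
W=max(i.shape[1] for i in ims); 
v=np.vstack([cv2.copyMakeBorder(i,0,0,0,W-i.shape[1],0) for i in ims]);print(v.shape)
cv2.imwrite("pics/comb.png",v)
E
```

```text
scene green [225.2 323.1] [219 318  14  11 126]
scene green [248.4 346.3] [242 338  15  18  63]
scene orange [207.2 315.8] [205 314   5   4  13]
scene blue [249.3 245.7] [248 240   3  14  26]
scene blue [258.2 241.4] [252 240  12   5  19]
scene blue [262.5 248.3] [262 245   2   8  13]
scene blue [254.5 284.9] [218 254  83  52 611]
scene brass [371.4 228.5] [370 226   3   6  11]
scene dark [260.1 247. ] [258 244   4   8  20]
scene dark [253.1 248.9] [251 247   5   5  13]
scene dark [266.2 251.2] [264 248   5   6  13]
scene dark [244.2 256.3] [242 254   6   6   9]
scene dark [176.2 288.7] [165 265  37  50 770]
scene dark [245.4 286.2] [236 278  19  16 167]
scene dark [226.6 331. ] [218 325  17  11  67]
scene dark [259.8 333.3] [256 330   8   8  17]
scene dark [167.3 343. ] [165 339   6  10  32]
scene dark [240.4 354.8] [240 353   2   5   9]
scene dark [270.1 374.3] [266 373   9   4  23]
top green [212.2 232.6] [208 228   9  10  60]
top orange [213.9 215.1] [213 214   3   3   8]
top blue [241.1 207.4] [239 204   6  11  27]
top blue [253.7 205.5] [246 204  21  10  31]
top blue [292.8 210.7] [291 204   3  16  18]
top blue [275.5 250. ] [259 250  34   1  34]
(588, 500, 3)
```

View pics/comb.png

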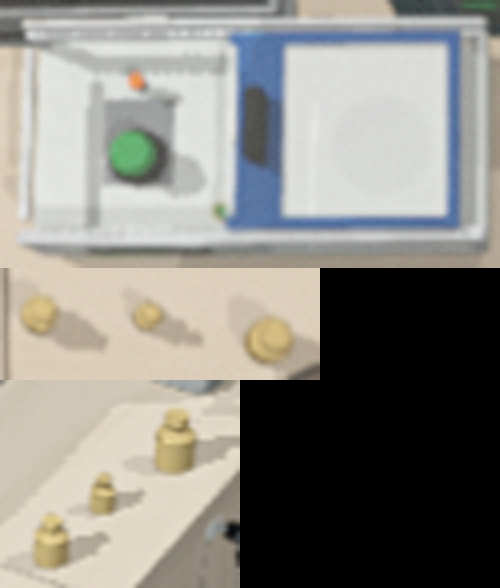

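View pics/c_scene0.png

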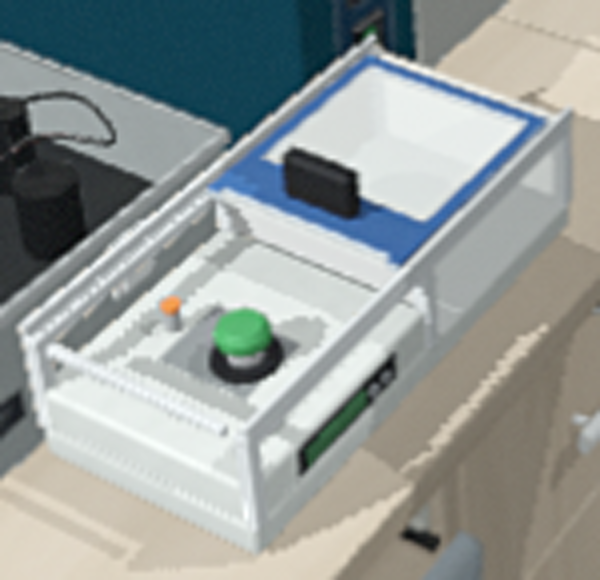

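The combined crop shows the guard shut (blue frame at about u 237–295, v 204–252 in the top picture) and the largest weight's body at about (432.5,256.5). The scene crop gives the frame corners at (218,287), (265,306), (302,270) and (257,254), with the handle top near (246,280).

Run:
```python
from h import *
np.set_printoptions(precision=4,suppress=True)
S=[(218,287),(265.3,305.7),(301.7,270),(257.5,254)]; T=[(237.5,204),(237.5,252.2),(294.5,252.2),(295,204.2)]
for n,q in(("scene",S),("top",T)):
    P=plane(n,q,.098); print(n,P,P.mean(0)); e=P[0]-P[3]+P[1]-P[2]; print("yaw of y axis",np.arctan2(e[1],e[0])-np.pi/2,np.linalg.norm(e)/2)
    e=P[0]-P[1]+P[3]-P[2];print("yaw of x axis",np.arctan2(e[1],e[0]),np.linalg.norm(e)/2)
print("key s",plane("scene",[(225.5,321)],.084),"t",plane("top",[(212.8,232.8)],.082))
print("idx",plane("scene",[(207.5,315.2)],.074),plane("top",[(214,215)],.074))
print("key-tri",tri((225.5,321),(212.8,232.8)))
for n in I if 0 else("scene","top"):
    im=manip.grab_frame(n); roi={"scene":(325,210,385,262),"top":(365,238,445,266)}[n]
    for c,s in blobs(im,(15,70,60),(32,255,255),roi): print(n,c,s)
print("w1 knob",plane("scene",[(369.2,219)],.044),plane("top",[(433.3,254.3)],.044),tri((369.2,219),(433.3,254.3)))
print("w1 body top/scene mid z.0125",plane("scene",[(368.9,229)],.0125), plane("top",[(432.5,256.5)],.025))
```

```text
scene [[0.5917 0.2424 0.098 ]
 [0.4579 0.2408 0.098 ]
 [0.4577 0.0863 0.098 ]
 [0.5916 0.0859 0.098 ]] [0.5247 0.1639 0.098 ]
yaw of y axis -0.0010697165590340951 0.15552110469007321
yaw of x axis 0.005005484118807807 0.13381754747152858
top [[0.593  0.2381 0.098 ]
 [0.459  0.2354 0.098 ]
 [0.4579 0.0805 0.098 ]
 [0.5908 0.0794 0.098 ]] [0.5252 0.1583 0.098 ]
yaw of y axis -0.01068484626721844 0.1568073237347014
yaw of x axis 0.005833632560752279 0.13350202667764346
key s [[0.5136 0.3135 0.084 ]] t [[0.5159 0.3079 0.082 ]]
idx [[0.5682 0.3108 0.074 ]] [[0.5679 0.3077 0.074 ]]
key-tri (array([0.5171, 0.309 , 0.0786]), np.float64(0.001299777575192813))
scene [368.3659 225.3577] [364 217  10  16 123]
scene [350.3256 238.4419] [348 234   6   9  43]
scene [337.4607 250.4494] [334 244   8  13  89]
top [374.4677 249.0645] [370 245   9   9  62]
top [401.5278 249.5833] [398 247   8   6  36]
top [431.7664 255.8131] [426 250  13  12 107]
w1 knob [[ 0.4549 -0.3024  0.044 ]] [[ 0.456  -0.3064  0.044 ]] (array([ 0.4566, -0.3069,  0.0411]), np.float64(0.0003879728827865065))
w1 body top/scene mid z.0125 [[ 0.4507 -0.2959  0.0125]] [[ 0.4523 -0.3075  0.025 ]]
```

```bash
python3 - <<'E'
from h import *
print(plane("top",[(243.75,225.7)],.1295), plane("scene",[(245.5,279.5)],.1295), tri((245.5,279.5),(243.75,225.7)))
E
echo '{"offsets": [[0, 0, 0, 0, 0, 0.149, 0.085], [0, 0, 0, 0, 0, 0.149, 0.085], [0, 0, 0, 0, 0, 0.149, 0.085]]}' | python3 shift.py; echo '{"offsets": [[0.017, -0.0436, 0, 0, 0, 0, 0.085], [0.017, -0.0436, 0, 0, 0, 0, 0.085], [0.017, -0.0436, 0, 0, 0, 0, 0.085], [0.017, -0.0436, 0, 0, 0, 0, 0.085], [0.017, -0.0436, 0, 0, 0, 0, 0.085], [0.017, -0.0436, 0, 0, 0, 0, 0.085], [0.017, -0.0436, 0, 0, 0, 0, 0.085], [0.017, -0.0436, 0, 0, 0, 0, 0.085], [0.017, -0.0436, 0, 0, 0, 0, 0.085], [0.017, -0.0436, 0, 0, 0, 0, 0.085]]}' | python3 shift.py
```

```text
[[0.52597145 0.21475754 0.1295    ]] [[0.52719527 0.21827284 0.1295    ]] (array([0.52759783, 0.21578565, 0.12733152]), np.float64(0.0027146669660294506))
t: 0.6
eef_pos: [0.2809, -0.5861, 0.2312]
tcp_rot: [-3.141, 0.0, -0.006]
wrist_force: [-0.1, -0.3, -0.8]
finger_gap: 0.0849
grasp_force: 0.0
t: 1.6
eef_pos: [0.4513, -0.1484, 0.2315]
tcp_rot: [3.141, -0.0, -0.0]
wrist_force: [1.3, -0.8, -0.3]
finger_gap: 0.0848
grasp_force: 0.0
```

```bash
echo '{"offsets": [[0, -0.05, 0, 0, 0, 0, 0.085], [0, -0.05, 0, 0, 0, 0, 0.085], [0, -0.05, 0, 0, 0, 0, 0.085], [0, -0.05, 0, 0, 0, 0, 0.085], [0.02, -0.04, 0, 0, 0, 0, 0.06], [0.02, -0.04, 0, 0, 0, 0, 0.06], [0.02, -0.04, 0, 0, 0, 0, 0.06], [0.015, -0.045, 0, 0, 0, 0, 0.06], [0, 0, 0, 0, 0, 0, 0.06], [0, 0, 0, 0, 0, 0, 0.06]]}' | python3 shift.py
python3 - <<'E'
from h import *
a=manip.grab_frame("scene")[230:350,150:350];b=manip.grab_frame("top")[180:270,160:360]
cv2.imwrite("pics/a1.png",cv2.resize(np.vstack([a,b])[:,:,::-1],None,fx=2.8,fy=2.8,interpolation=cv2.INTER_CUBIC))
E
```

```text
t: 2.6
eef_pos: [0.5258, 0.2156, 0.2309]
tcp_rot: [3.141, 0.001, 0.002]
wrist_force: [-0.8, -1.3, -0.8]
finger_gap: 0.0601
grasp_force: 0.0
```

View pics/a1.png

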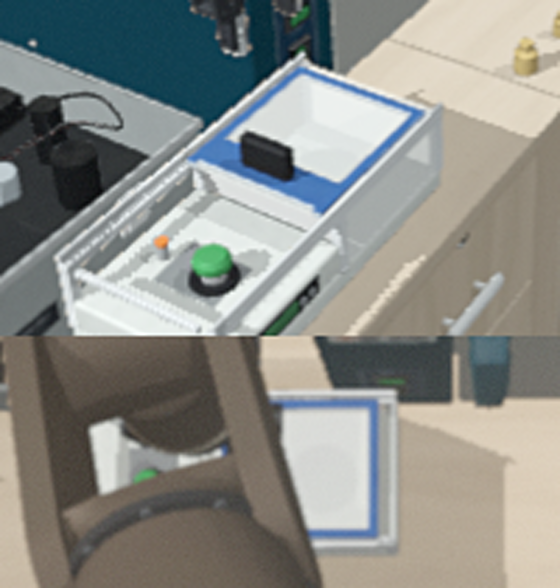

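The arm hides the cell in the top view. In the scene view the fingers are still above the handle, with nothing touched. Next I go down over the handle and grip it.

```bash
echo '{"offsets": [[0, 0, 0.04, 0, 0, 0, 0.06], [0, 0, 0.04, 0, 0, 0, 0.06], [0, 0, 0.03, 0, 0, 0, 0.06], [0, 0, 0.013, 0, 0, 0, 0.06], [0, 0, 0, 0, 0, 0, 0.06]]}' | python3 shift.py
echo '{"offsets": [[0, 0, 0, 0, 0, 0, 0.0], [0, 0, 0, 0, 0, 0, 0.0], [0, 0, 0, 0, 0, 0, 0.0], [0, 0, 0, 0, 0, 0, 0.0], [0, 0, 0, 0, 0, 0, 0.0], [0, 0, 0, 0, 0, 0, 0.0]]}' | python3 shift.py
```

```text
t: 3.2
eef_pos: [0.5251, 0.2136, 0.1073]
tcp_rot: [3.141, 0.003, -0.001]
wrist_force: [-1.1, -0.3, 0.8]
finger_gap: 0.0598
grasp_force: 0.0
t: 3.8
eef_pos: [0.5269, 0.2151, 0.1098]
tcp_rot: [-3.141, -0.002, -0.0]
wrist_force: [-0.9, -1.0, 12.2]
finger_gap: 0.0123
grasp_force: 59.3
```

```bash
echo '{"offsets": [[0, 0, -0.003, 0, 0, 0, 0], [0, -0.02, 0, 0, 0, 0, 0], [0, -0.02, 0, 0, 0, 0, 0], [0, -0.02, 0, 0, 0, 0, 0], [0, -0.02, 0, 0, 0, 0, 0], [0, -0.02, 0, 0, 0, 0, 0], [0, -0.02, 0, 0, 0, 0, 0], [0, -0.005, 0, 0, 0, 0, 0], [0, 0, 0, 0, 0, 0, 0]]}' | python3 shift.py
python3 - <<'E'
from h import *
print(manip.get_state()["wrist_force"])
a=manip.grab_frame("scene")[230:350,150:350]
cv2.imwrite("pics/a2.png",cv2.resize(a[:,:,::-1],None,fx=3,fy=3))
E
```

```text
t: 4.7
eef_pos: [0.5265, 0.3406, 0.1103]
tcp_rot: [3.141, -0.001, 0.001]
wrist_force: [10.8, 0.7, -25.3]
finger_gap: 0.012
grasp_force: 66.1
[ 10.80531834   0.72782606 -25.28049519]
```

View pics/a2.png

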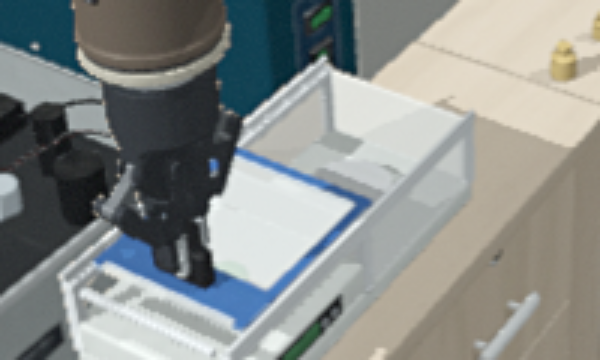

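The picture shows the guard slid open, with the gripper on the handle at about (190,255) and the chamber uncovered. I'll push on to find the stop.

```bash
echo '{"offsets": [[0, 0, 0.002, 0, 0, 0, 0], [0, -0.003, 0, 0, 0, 0, 0], [0, 0, 0, 0, 0, 0, 0]]}' | python3 shift.py; echo '{"offsets": [[0, -0.003, 0, 0, 0, 0, 0], [0, 0, 0, 0, 0, 0, 0]]}' | python3 shift.py; echo '{"offsets": [[0, -0.003, 0, 0, 0, 0, 0], [0, 0, 0, 0, 0, 0, 0]]}' | python3 shift.py
```

```text
t: 5.05
eef_pos: [0.5266, 0.3433, 0.1101]
tcp_rot: [-3.141, -0.001, 0.0]
wrist_force: [1.4, 0.4, 5.1]
finger_gap: 0.0125
grasp_force: 70.4
t: 5.25
eef_pos: [0.5266, 0.3463, 0.1102]
tcp_rot: [-3.141, -0.001, 0.0]
wrist_force: [0.3, 0.9, 6.0]
finger_gap: 0.0124
grasp_force: 70.6
t: 5.45
eef_pos: [0.5265, 0.3491, 0.1101]
tcp_rot: [-3.141, -0.001, -0.0]
wrist_force: [0.8, 0.1, 6.5]
finger_gap: 0.0123
grasp_force: 70.7
```

```bash
echo '{"offsets": [[0, -0.003, 0, 0, 0, 0, 0], [0, 0, 0, 0, 0, 0, 0]]}' | python3 shift.py; echo '{"offsets": [[0, -0.002, 0, 0, 0, 0, 0], [0, 0, 0, 0, 0, 0, 0]]}' | python3 shift.py|grep -E "eef|wrist"
```

```text
t: 5.65
eef_pos: [0.5265, 0.3494, 0.1101]
tcp_rot: [3.138, -0.0, 0.001]
wrist_force: [4.6, -23.2, 14.9]
finger_gap: 0.0124
grasp_force: 71.7
eef_pos: [0.5264, 0.3496, 0.1101]
wrist_force: [6.6, -37.8, 20.0]
```

```bash
echo '{"offsets": [[0, 0.004, 0, 0, 0, 0, 0], [0, 0, 0, 0, 0, 0, 0.04], [0, 0, 0, 0, 0, 0, 0.04], [0, 0, 0, 0, 0, 0, 0.04], [0, 0, -0.03, 0, 0, 0, 0.04], [0, 0, -0.05, 0, 0, 0, 0.04], [0, 0, -0.05, 0, 0, 0, 0.04]]}' | python3 shift.py|grep -E "eef|wrist|gap"
echo '{"offsets": [[-0.011, 0.042, 0, 0, 0, 0, 0.07], [-0.011, 0.042, 0, 0, 0, 0, 0.07], [-0.011, 0.042, 0, 0, 0, 0, 0.07], [-0.011, 0.042, 0, 0, 0, 0, 0.07], [-0.011, 0.042, 0, 0, 0, 0, 0.07], [-0.011, 0.042, 0, 0, 0, 0, 0.07], [-0.01, 0.042, 0, 0, 0, 0, 0.07]]}' | python3 shift.py |grep -E "eef"
echo '{"offsets": [[0, 0.045, 0, 0, 0, 0, 0.07], [0, 0.045, 0, 0, 0, 0, 0.07], [0, 0.045, 0, 0, 0, 0, 0.07], [0, 0.045, 0, 0, 0, 0, 0.07], [0, 0.045, 0, 0, 0, 0, 0.07], [0, 0.045, 0, 0, 0, 0, 0.07], [0, 0.045, 0, 0, 0, 0, 0.07], [0, 0.04, 0, 0, 0, 0, 0.07], [0, 0, 0, 0, 0, 0, 0.07]]}' | python3 shift.py
python3 - <<'E'
from h import *
a=manip.grab_frame("scene")
cv2.imwrite("pics/a3.png",cv2.resize(a[190:330,200:400,::-1],None,fx=3.5,fy=3.5))
E
```

```text
eef_pos: [0.5253, 0.3498, 0.2401]
wrist_force: [1.5, 0.6, -1.1]
finger_gap: 0.0396
eef_pos: [0.4492, 0.0547, 0.2394]
t: 8.15
eef_pos: [0.4503, -0.3035, 0.2392]
tcp_rot: [3.14, -0.001, -0.003]
wrist_force: [1.4, 0.5, -0.8]
finger_gap: 0.0698
grasp_force: 0.0
```

View pics/a3.png

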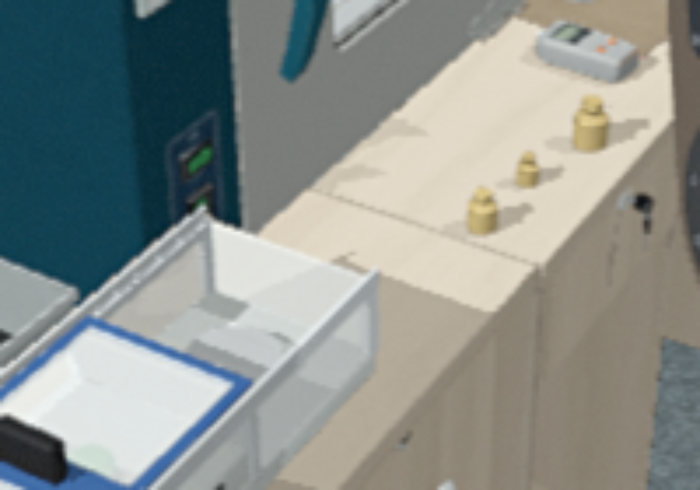

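The picture shows the guard fully open with the pan visible in the chamber at about (255,345). The three weights are undisturbed, the largest at (590,125). I go down onto it.

```bash
echo '{"offsets": [[0.004, 0.003, 0.045, 0, 0, 0, 0.06], [0, 0, 0.045, 0, 0, 0, 0.06], [0, 0, 0.045, 0, 0, 0, 0.06], [0, 0, 0.045, 0, 0, 0, 0.06], [0, 0, 0.03, 0, 0, 0, 0.06], [0, 0, 0.015, 0, 0, 0, 0.06], [0, 0, 0.011, 0, 0, 0, 0.06], [0, 0, 0, 0, 0, 0, 0.06]]}' | python3 shift.py
echo '{"offsets": [[0, 0, 0, 0, 0, 0, 0], [0, 0, 0, 0, 0, 0, 0], [0, 0, 0, 0, 0, 0, 0], [0, 0, 0, 0, 0, 0, 0], [0, 0, 0, 0, 0, 0, 0], [0, 0, 0, 0, 0, 0, 0]]}' | python3 shift.py
python3 - <<'E'
from h import *
a=manip.grab_frame("scene")
cv2.imwrite("pics/a4.png",cv2.resize(a[170:290,290:450,::-1],None,fx=4,fy=4))
E
```

```text
t: 9.0
eef_pos: [0.4536, -0.3011, 0.0024]
tcp_rot: [-3.14, 0.001, 0.001]
wrist_force: [0.7, -0.1, 0.5]
finger_gap: 0.0603
grasp_force: 0.0
t: 9.6
eef_pos: [0.4547, -0.3026, 0.0047]
tcp_rot: [3.14, -0.002, -0.0]
wrist_force: [0.6, 0.8, 7.6]
finger_gap: 0.03
grasp_force: 58.7
```

View pics/a4.png

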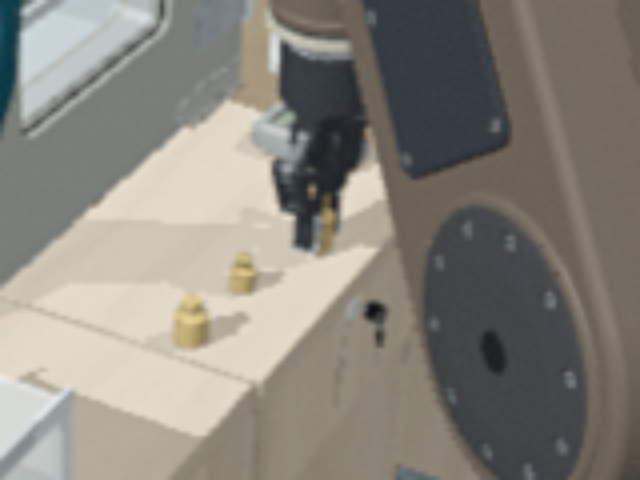

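The grip holds the largest weight (gap 30 mm, force 59 N) and the other two are untouched. I lift it and carry it to the pan.

```bash
echo '{"offsets": [[0, 0, -0.02, 0, 0, 0, 0], [0, 0, -0.04, 0, 0, 0, 0], [0, 0, -0.05, 0, 0, 0, 0], [0, 0, -0.05, 0, 0, 0, 0], [0, 0, -0.04, 0, 0, 0, 0]]}' | python3 shift.py | grep -E "eef|wrist|gap"
echo '{"offsets": [[0, -0.02, 0, 0, 0, 0, 0], [0, -0.04, 0, 0, 0, 0, 0], [0, -0.04, 0, 0, 0, 0, 0], [0, -0.04, 0, 0, 0, 0, 0], [0, -0.04, 0, 0, 0, 0, 0], [0, -0.04, 0, 0, 0, 0, 0], [0, -0.04, 0, 0, 0, 0, 0], [0, -0.04, 0, 0, 0, 0, 0], [0, -0.04, 0, 0, 0, 0, 0]]}' | python3 shift.py| grep -E "eef|wrist|gap"
echo '{"offsets": [[0.01, -0.025, 0, 0, 0, 0, 0], [0.015, -0.02, 0, 0, 0, 0, 0], [0.015, -0.02, 0, 0, 0, 0, 0], [0.015, -0.02, 0, 0, 0, 0, 0], [0.013, -0.02, 0, 0, 0, 0, 0], [0, 0, 0, 0, 0, 0, 0], [0, 0, 0, 0, 0, 0, 0]]}' | python3 shift.py
```

```text
eef_pos: [0.4542, -0.3024, 0.2072]
wrist_force: [0.0, -0.1, -2.5]
finger_gap: 0.0295
eef_pos: [0.4538, 0.0393, 0.2043]
wrist_force: [0.1, 0.7, -2.0]
finger_gap: 0.0299
t: 11.75
eef_pos: [0.5217, 0.1429, 0.2037]
tcp_rot: [3.142, -0.0, 0.001]
wrist_force: [-0.7, -0.8, -1.2]
finger_gap: 0.0298
grasp_force: 60.0
```

```bash
echo '{"offsets": [[0.002, 0.002, 0.04, 0, 0, 0, 0], [0, 0, 0.04, 0, 0, 0, 0], [0, 0, 0.04, 0, 0, 0, 0], [0, 0, 0.02, 0, 0, 0, 0], [0, 0, 0.012, 0, 0, 0, 0], [0, 0, 0, 0, 0, 0, 0]]}' | python3 shift.py
python3 - <<'E'
from h import *
a=manip.grab_frame("scene")
cv2.imwrite("pics/a5.png",cv2.resize(a[190:330,200:360,::-1],None,fx=4,fy=4))
E
```

```text
t: 12.35
eef_pos: [0.5231, 0.1401, 0.0506]
tcp_rot: [3.141, 0.002, -0.001]
wrist_force: [0.6, -0.5, -1.0]
finger_gap: 0.0299
grasp_force: 59.9
```

View pics/a5.png

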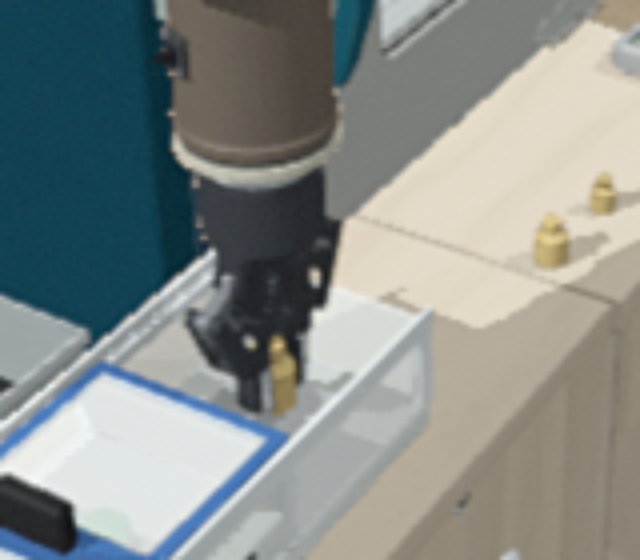

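The picture shows the weight upright between the fingers at about (283,375), over the pan and clear of the walls. I lower it by feel.

```bash
echo '{"offsets": [[0, 0, 0.003, 0, 0, 0, 0], [0, 0, 0, 0, 0, 0, 0]]}' | python3 shift.py | grep -E "eef|wrist";echo '{"offsets": [[0, 0, 0.002, 0, 0, 0, 0], [0, 0, 0, 0, 0, 0, 0]]}' | python3 shift.py| grep -E "eef|wrist";echo '{"offsets": [[0, 0, 0.001, 0, 0, 0, 0], [0, 0, 0, 0, 0, 0, 0]]}' | python3 shift.py| grep -E "eef|wrist"
```

```text
eef_pos: [0.5247, 0.1408, 0.0493]
wrist_force: [-0.4, 0.7, -1.2]
eef_pos: [0.5242, 0.1408, 0.0466]
wrist_force: [-0.1, -0.3, -1.5]
eef_pos: [0.524, 0.1408, 0.0453]
wrist_force: [-0.1, -0.1, -1.0]
```

```bash
echo '{"offsets": [[0, 0, 0.001, 0, 0, 0, 0], [0, 0, 0, 0, 0, 0, 0]]}' | python3 shift.py | grep -E "eef|wrist";echo '{"offsets": [[0, 0, 0.001, 0, 0, 0, 0], [0, 0, 0, 0, 0, 0, 0]]}' | python3 shift.py| grep -E "eef|wrist"
```

```text
eef_pos: [0.5241, 0.1408, 0.0447]
wrist_force: [-2.0, -0.2, 8.1]
eef_pos: [0.5241, 0.1408, 0.0446]
wrist_force: [-7.8, -1.6, 28.5]
```

```bash
echo '{"offsets": [[0, 0, -0.0015, 0, 0, 0, 0], [0, 0, 0, 0, 0, 0, 0.058], [0, 0, 0, 0, 0, 0, 0.058], [0, 0, 0, 0, 0, 0, 0.058], [0, 0, 0, 0, 0, 0, 0.058], [0, 0, 0, 0, 0, 0, 0.058]]}' | python3 shift.py | grep -E "eef|wrist|gap"
echo '{"offsets": [[0, 0, -0.02, 0, 0, 0, 0.058], [0, 0, -0.03, 0, 0, 0, 0.058], [0, 0, -0.04, 0, 0, 0, 0.058], [0, 0, -0.05, 0, 0, 0, 0.058], [0, 0, -0.04, 0, 0, 0, 0.058], [0, -0.05, 0, 0, 0, 0, 0], [0, -0.05, 0, 0, 0, 0, 0], [0, -0.05, 0, 0, 0, 0, 0], [0, 0, 0, 0, 0, 0, 0]]}' | python3 shift.py
python3 - <<'E'
from h import *
a=manip.grab_frame("scene")
cv2.imwrite("pics/a6.png",cv2.resize(a[190:350,170:330,::-1],None,fx=3.7,fy=3.7,interpolation=cv2.INTER_CUBIC))
for c,s in blobs(a,(15,70,60),(32,255,255),(250,250,300,310)): print(c,s,plane("scene",[(s[0]+s[2]/2,s[1]+1.)],.085))
E
```

```text
eef_pos: [0.524, 0.1407, 0.0447]
wrist_force: [-0.9, 0.4, 0.2]
finger_gap: 0.0582
t: 14.9
eef_pos: [0.5238, 0.296, 0.2248]
tcp_rot: [-3.14, -0.001, 0.003]
wrist_force: [1.0, 0.3, -0.1]
finger_gap: 0.0007
grasp_force: 0.0
[266.45918367 285.84183673] [261 276  12  20 196] [[0.5252325  0.13927089 0.085     ]]
```

View pics/a6.png

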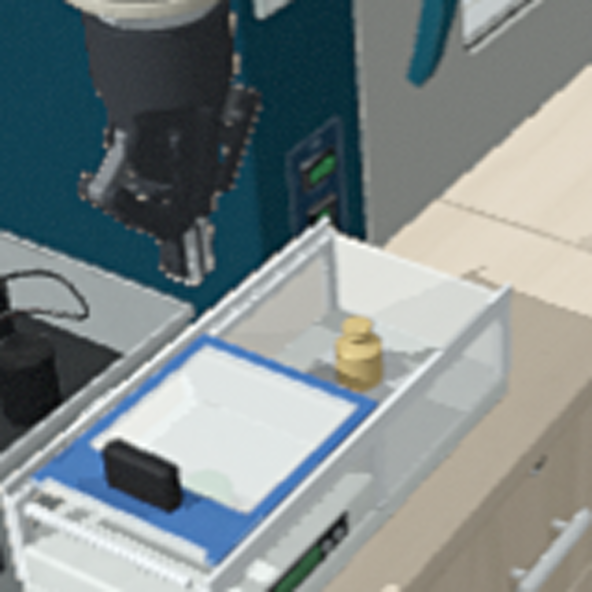

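The weight stands upright and free on the pan at about (360,350), estimated at (0.525, 0.139). Now I shut the guard by its handle.

```bash
echo '{"offsets": [[0.002, -0.027, 0, 0, 0, 0, 0.045], [0, -0.026, 0, 0, 0, 0, 0.045], [0, 0, 0, 0, 0, 0, 0.045], [0, 0, 0.04, 0, 0, 0, 0.045], [0, 0, 0.04, 0, 0, 0, 0.045], [0, 0, 0.025, 0, 0, 0, 0.045], [0, 0, 0.009, 0, 0, 0, 0.045], [0, 0, 0, 0, 0, 0, 0.045]]}' | python3 shift.py
echo '{"offsets": [[0, 0, 0, 0, 0, 0, 0], [0, 0, 0, 0, 0, 0, 0], [0, 0, 0, 0, 0, 0, 0], [0, 0, 0, 0, 0, 0, 0], [0, 0, 0, 0, 0, 0, 0]]}' | python3 shift.py
```

```text
t: 15.75
eef_pos: [0.5256, 0.3426, 0.11]
tcp_rot: [3.14, 0.002, -0.001]
wrist_force: [0.3, 0.1, 0.2]
finger_gap: 0.045
grasp_force: 0.0
t: 16.25
eef_pos: [0.527, 0.3443, 0.1126]
tcp_rot: [-3.14, -0.003, 0.0]
wrist_force: [-0.1, -1.1, 6.9]
finger_gap: 0.0127
grasp_force: 59.1
```

```bash
echo '{"offsets": [[0, 0.02, -0.001, 0, 0, 0, 0], [0, 0.02, 0, 0, 0, 0, 0], [0, 0.02, 0, 0, 0, 0, 0], [0, 0.02, 0, 0, 0, 0, 0], [0, 0.02, 0, 0, 0, 0, 0], [0, 0.02, 0, 0, 0, 0, 0], [0, 0.015, 0, 0, 0, 0, 0], [0, 0, 0, 0, 0, 0, 0]]}' | python3 shift.py | grep -E "eef|wrist|gap"
echo '{"offsets": [[0, 0.003, 0, 0, 0, 0, 0], [0, 0, 0, 0, 0, 0, 0]]}' | python3 shift.py | grep -E "eef|wrist|gap"
echo '{"offsets": [[0, 0.002, 0, 0, 0, 0, 0], [0, 0, 0, 0, 0, 0, 0]]}' | python3 shift.py | grep -E "eef|wrist|gap"
```

```text
eef_pos: [0.5271, 0.207, 0.1127]
wrist_force: [5.5, -0.4, -5.6]
finger_gap: 0.0125
eef_pos: [0.5271, 0.2054, 0.1127]
wrist_force: [5.9, -0.7, -2.0]
finger_gap: 0.0126
eef_pos: [0.5272, 0.2041, 0.1127]
wrist_force: [5.9, 2.7, -2.2]
finger_gap: 0.0122
```

```bash
echo '{"offsets": [[0, 0.002, 0, 0, 0, 0, 0], [0, 0, 0, 0, 0, 0, 0]]}' | python3 shift.py | grep -E "eef|wrist|gap"
echo '{"offsets": [[0, 0, 0, 0, 0, 0, 0.04], [0, 0, 0, 0, 0, 0, 0.04], [0, 0, 0, 0, 0, 0, 0.04], [0, 0, -0.03, 0, 0, 0, 0.04], [0, 0, -0.04, 0, 0, 0, 0.04], [0, 0, -0.01, 0, 0, 0, 0], [-0.006, -0.036, 0, 0, 0, 0, 0], [-0.006, -0.036, 0, 0, 0, 0, 0], [-0.001, -0.035, 0, 0, 0, 0, 0], [0, 0, 0, 0, 0, 0, 0]]}' | python3 shift.py
```

```text
eef_pos: [0.5272, 0.2038, 0.1127]
wrist_force: [2.9, 20.6, -5.6]
finger_gap: 0.0125
t: 18.65
eef_pos: [0.5128, 0.3121, 0.1917]
tcp_rot: [-3.14, -0.001, 0.002]
wrist_force: [0.2, 0.1, 0.0]
finger_gap: 0.0001
grasp_force: 0.0
```

Run:
```python
from h import *
a=manip.grab_frame("scene")
cv2.imwrite("pics/a7.png",cv2.resize(a[190:350,170:330,::-1],None,fx=3.7,fy=3.7,interpolation=cv2.INTER_CUBIC))
```

```text
(no output)
```

View pics/a7.png

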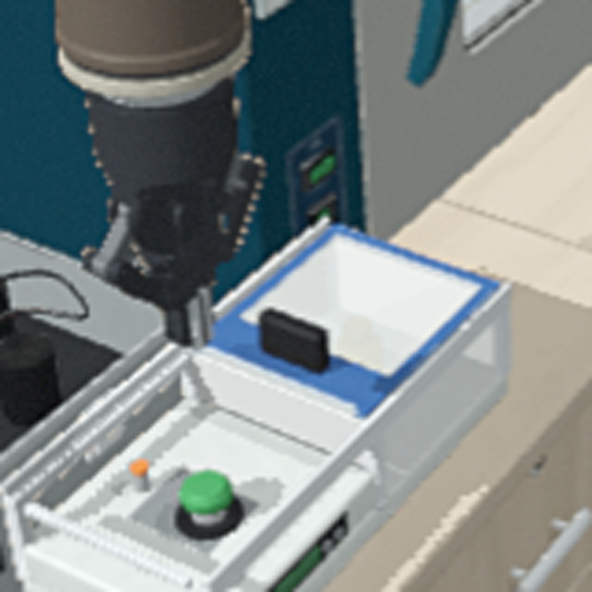

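The guard is fully shut, with the handle at (293,340) and the weight visible through it. The key is up at (205,495). Next I go down to the key by feel.

```bash
echo '{"offsets": [[0.001, 0.001, 0.04, 0, 0, 0, 0], [0, 0, 0.04, 0, 0, 0, 0], [0, 0, 0.015, 0, 0, 0, 0], [0, 0, 0.004, 0, 0, 0, 0], [0, 0, 0, 0, 0, 0, 0], [0, 0, 0, 0, 0, 0, 0]]}' | python3 shift.py | grep -E "eef|wrist|gap"
echo '{"offsets": [[0, 0, 0.004, 0, 0, 0, 0], [0, 0, 0, 0, 0, 0, 0], [0, 0, 0, 0, 0, 0, 0]]}' | python3 shift.py | grep -E "eef|wrist|gap"
echo '{"offsets": [[0, 0, 0.003, 0, 0, 0, 0], [0, 0, 0, 0, 0, 0, 0], [0, 0, 0, 0, 0, 0, 0]]}' | python3 shift.py | grep -E "eef|wrist|gap"
```

```text
eef_pos: [0.5148, 0.3077, 0.0939]
wrist_force: [1.1, 0.0, 0.1]
finger_gap: -0.0003
eef_pos: [0.5142, 0.3079, 0.0892]
wrist_force: [-0.2, -0.6, 0.5]
finger_gap: 0.0004
eef_pos: [0.514, 0.3078, 0.0857]
wrist_force: [0.1, 0.4, -0.5]
finger_gap: -0.0001
```

```bash
for i in 1; do echo '{"offsets": [[0, -0.002, 0.003, 0, 0, 0, 0], [0, 0, 0, 0, 0, 0, 0], [0, 0, 0, 0, 0, 0, 0]]}' | python3 shift.py | grep -E "eef|wrist|gap"
echo '{"offsets": [[0, 0, 0.003, 0, 0, 0, 0], [0, 0, 0, 0, 0, 0, 0], [0, 0, 0, 0, 0, 0, 0]]}' | python3 shift.py | grep -E "eef|wrist|gap"; done
```

```text
eef_pos: [0.5142, 0.3099, 0.0828]
wrist_force: [0.2, 0.5, 2.8]
finger_gap: -0.0003
eef_pos: [0.5142, 0.3099, 0.0798]
wrist_force: [-0.2, 1.0, 4.5]
finger_gap: -0.0001
```

```bash
echo '{"offsets": [[0, 0, 0.003, 0, 0, 0, 0], [0, 0, 0.0027, 0, 0, 0, 0], [0, 0, 0, 0, 0, 0, 0], [0, 0, 0, 0, 0, 0, 0]]}' | python3 shift.py | grep -E "eef|wrist|gap"
echo '{"offsets": [[0, 0, 0, 0, 0, 0, 0], [0, 0, 0, 0, 0, 0, 0], [0, 0, 0, 0, 0, 0, 0], [0, 0, 0, 0, 0, 0, 0], [0, 0, 0, 0, 0, 0, 0], [0, 0, 0, 0, 0, 0, 0], [0, 0, 0, 0, 0, 0, 0], [0, 0, 0, 0, 0, 0, 0], [0, 0, 0, 0, 0, 0, 0], [0, 0, 0, 0, 0, 0, 0]]}' | python3 shift.py | grep -E "eef|wrist"
```

```text
eef_pos: [0.5142, 0.3099, 0.0742]
wrist_force: [0.4, 0.4, 6.4]
finger_gap: 0.0001
eef_pos: [0.5142, 0.3099, 0.0743]
wrist_force: [-0.3, 0.8, 7.0]
```

Force 7.0 N at z = 0.0743 m, which means about 10 mm of key travel. I hold for over a second more, then hand in.

```bash
echo '{"offsets": [[0, 0, 0, 0, 0, 0, 0], [0, 0, 0, 0, 0, 0, 0], [0, 0, 0, 0, 0, 0, 0], [0, 0, 0, 0, 0, 0, 0], [0, 0, 0, 0, 0, 0, 0], [0, 0, 0, 0, 0, 0, 0], [0, 0, 0, 0, 0, 0, 0], [0, 0, 0, 0, 0, 0, 0], [0, 0, 0, 0, 0, 0, 0], [0, 0, 0, 0, 0, 0, 0]]}' | python3 shift.py | grep -E "eef|wrist"
echo '{"offsets": [[0, 0, 0, 0, 0, 0, 0], [0, 0, 0, 0, 0, 0, 0], [0, 0, 0, 0, 0, 0, 0], [0, 0, 0, 0, 0, 0, 0], [0, 0, 0, 0, 0, 0, 0]]}' | python3 shift.py | grep -E "eef|wrist"
python3 -c "
from cell import manip
print(manip.close_job())"
```

```text
eef_pos: [0.5142, 0.3099, 0.0743]
wrist_force: [0.3, -0.4, 6.1]
eef_pos: [0.5143, 0.3099, 0.0744]
wrist_force: [-0.9, 0.5, 6.1]
the job is handed in; nothing more can be done
None
```

The job is handed in, though no verdict came back: the largest weight stands on the pan, the guard is shut, and the arm is holding the key about 10 mm down (6–7 N, held over 2 s).

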